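# Swing out the brace leg of the poising stand

## Robot

A 6-joint arm with a two-finger parallel gripper is mounted at the origin on a cart in front of the work surface, level with it; the furniture and walls round the work are solid. World frame = base frame: x ahead of the robot, y to its left, z up, the work surface at z = 0. Lengths are in mm, angles in degrees, forces in N, time in s.
With the tool pointing down it reaches from about 300 to 850 mm from the base axis. Payload 4.2 kg.
Tool frame: the origin (TCP) lies between the finger pads; the fingertips stand 22 mm ahead of it and the grasp point (between the pads) lies 3 mm ahead of it (env.finger_overhang is the distance from the TCP to the fingertips, in mm); z points along the fingers, y is the line along which they close (so a half turn about z gives the same grasp; the last joint's range is limited). The gripper opens to 91 mm and grips with 3 to 60 N. Pads are 32 mm wide; open, the fingers measure 118 mm over their backs; the gripper's body (76 mm by 178 mm) begins 60 mm behind the grasp point.
Start: joints at [-78.037, 18.312, 89.639, -0, 72.044, -1.146], TCP at [130.417, -560.029, 235.976] pointing down, gripper open.
Joint ranges: [-177.97, 177.97], [-48.28, 115.42], [12.27, 149.76], [-77.06, 257.06], [2.81, 150.46], [-146.56, 146.56]. Speed limits (degrees/s): [147.25, 147.25, 180, 180, 180, 180].

## Interface

Orientations are given as [roll, pitch, yaw] about the fixed x, y, z axes, in that order (R = Rz(yaw) Ry(pitch) Rx(roll)).
In Python, from workcell import state, cams, ticket, look_for, outline_of, env gives the robot as it stands.
- The arm moves only by the tool servo_tool, never from a script. Its argument "steps" is a list of rows, each a list of 3 entries, a list of its own where there are three numbers: the closure in counts, from 0 (fully open) to 255 (shut), then the shift along the tool's x, y, z in mm, then the turn, a rotation vector about the tool's x, y, z in rad. A call has exactly 10 rows; each row shifts and turns the commanded pose from where the row before left it, along the tool's axes as they then stand; what a row does not reach is not made up. A row lasts 1/10 s, in which the tool goes at most 50 mm and 8.59 degrees, less where a joint would pass 70% of its speed; a pose out of reach is approached as far as the arm can. A call with a gripper value outside its range is refused whole. The fingers move at their own pace and stop on an object; "squeeze" is the grip in N (left out, the last holds). Time passes only in rows, so rows that do not move let the fingers close, or fill a call up. It gives the time, the measured TCP pose, the force, the opening and the grip force at its end, in the units of the state.
- state(): the state, without advancing time (a new reading comes with each control period).
- cams.grab_frame(name): name is "scene" or "top" or "wrist"; returns a dict with "color" (420x560x3 uint8, red, green, blue), "z_map" (420x560 float32, mm along the optical axis (not along the pixel's ray), 0 where there is no reading), "fovy" (degrees; the focal length in pixels is half the picture's height over the tangent of half this angle, whatever the lens; pixels are square), "cx", "cy" (the principal point, pixels), "k1" (the pictures are not rectified: a ray, as slopes to the right and down, at radius r is drawn at 1 + k1 r^2 times it, then the intrinsics apply), "eye" and "rotation" of the camera in the world; the wrist camera has in their place "tool_from_camera" (4x4, takes a point from camera to tool coordinates, whose origin is the TCP and whose axes are the flange's). Camera axes: x right, y up, looking along -z (the intrinsics and any distortion apply to the point x, -y, -z); pixel columns grow to the right and rows downward; lengths in mm; the calibration is good to about 2 mm. A picture is of the moment at which its call begins: read the wrist's pose just before it.
- ticket.job_done(): hands the job in; it is judged then, once.
Trained networks look in a picture, given as the dict that the camera call returned (one of the last four; its "shot" number tells which), for a name from the list of things; names that differ only in an ending like _2 or _b are one class to them, and where a whole thing is asked for, a point or a joint stands for the part that bears it (a point fixed in the world has none). Each returns a list of dicts, best first, with "confidence" (0 to 1); they miss things now and then, are a little off and sometimes report something else, mostly with a low value. They report only what shows in the picture. A call takes as long as a camera call.
- look_for(picture, thing): "at" ([column, row] in pixels, amid what is visible of it).
- outline_of(picture, thing): "pixels" (420x560 bool, what is visible of it) and "at" ([column, row] in pixels, amid what is visible of it).
The state is a dict: "time_s": time; "qpos": joint angles; "qvel": joint speeds; "effort": joint torques, N m; "ee_pos": TCP position; "ee_rot": TCP orientation; "force": force on the tool from outside, world axes, zero at the start; "torque": the same for the moment, N m; "gripper_width": finger opening in mm; "gripper_force": force on a finger pad.
Only numpy, scipy, OpenCV 4.12 (cv2) and the standard library are available. Lean on these libraries where they do the work, as an engineer would, in place of code of your own. Each camera call takes 0.05 s, during which the arm holds its last target. There are 200 camera calls.

## Task

Get the poising stand ready for work: it is the stand with the two upright parallel jaws. Swing its folded brace leg out by the thumb post, past the spring click, until it sits fully home in its end detent, then let go. Leave the leg of the other stand, the one with the round dish, as it is.

Things in the scene. Friction and masses are not known exactly. Their poses are not given: they have to be found in the camera images.
- poising_post (a point): Upright round brass thumb post, 12 mm thick (14 at the top), at the free end of the poising stand's leg; it reaches from 12 to 58 mm above the bench, this point is on its axis at 40 mm, 100 mm from the hinge axis. The leg is a flat steel bar, 12 mm wide, top 12.5 mm above the bench, on a round foot 24 mm wide; it swings level about an upright hinge.
- poising_hinge (a point): Poising stand: heavy grey base 60 x 130 x 13 mm that does not slide, with two upright parallel jaws in its middle up to 56 mm high. This point is on the leg's hinge axis, 22 mm above the bench (hub 25 mm wide). Axes of the stand: z up, y along it, -x the side where the leg lies and swings out. The base's middle is at x +44, y -48 mm.
- poising_leg (a joint): Its angle, rad: 0 folded (leg along the stand's -y), growing clockwise from above to the end stop at 1.5 (almost along -x). Stays where left below 0.9. From 0.93 a spring ball resists (up to about 1.5 N at the post) and pushes it back when let go; past 1.23 the ball drives it on to 1.5 and holds it there.
- movement_post (a point): Thumb post of the other stand, the movement stand: same base, leg and sizes, same point on the post, but a single round dish, 48 mm wide, on a short pillar in place of the two jaws. Its leg is not to be moved.

How it is judged (in metres and radians):
At the end, for the whole second after the job is handed in: The poising stand's leg is past its click and at rest in the end detent (more than 1.35 rad of 1.5), and the other stand's thumb post is within 20 mm of where it started (value of joint poising_leg above 1.35 rad and velocity of joint poising_leg between -0.1 and 0.1 rad/s and distance of movement_post from where it was at the start of the episode below 0.02 m); the robot touches nothing.
It fails at once if the other stand's leg was swung more than 20 mm at its post (distance of movement_post from where it was at the start of the episode above 0.02 m).
It also fails if it takes over 32 s, if anything falls off the work surface, if the arm or the gripper's body presses on something with over 40 N, if the wrist force passes 120 N, or if a joint passes its speed limit or range.

## Working session

There is one attempt and no reset: what is moved stays moved. The work goes in short steps, Python scripts to look and compute and a tool call to move; the robot and the scene stay as the last step left them, time stands still between calls to the robot, and variables do not carry over. Pictures are saved under pics/ and viewed, at most 10 in all, crops included, and the job is handed in when it is done.

Besides the shell and the picture viewer there is one more tool, called as a command line: name --argument value ..., lists and objects as JSON in quotes. servo_tool: Moves the arm, as the interface text tells. Its arguments: {"type":"object","properties":{"steps":{"type":"array","items":{"type":"array"}},"squeeze":{"type":"number"}},"required":["steps"]}

```bash
mkdir -p pics
cat > h.py <<'E'
import numpy as np, cv2
from workcell import state, cams, ticket, look_for, outline_of, env
from scipy.spatial.transform import Rotation as Ro
def cam(f,s=None):
    if 'eye' in f: return np.array(f['rotation']).reshape(3,3), np.array(f['eye'])
    T=np.array(f['tool_from_camera']); R=tool_R(s)
    return R@T[:3,:3], R@T[:3,3]+np.array(s['ee_pos'])
def tool_R(s): 
    r=np.array(s['ee_rot'])
    return Ro.from_euler('xyz',r,degrees=True).as_matrix() if r.size==3 else r.reshape(3,3)
def ray(f,px,s=None):
    R,e=cam(f,s); F=210/np.tan(np.radians(f['fovy'])/2)
    d=np.array([(px[0]-f['cx'])/F,(px[1]-f['cy'])/F]); u=d.copy()
    for _ in range(20): u=d/(1+f['k1']*(u@u))
    return e, R@np.array([u[0],-u[1],-1.])
def at_z(f,px,z,s=None):
    e,d=ray(f,px,s); return e+d*(z-e[2])/d[2]
def by_depth(f,px,s=None):
    e,d=ray(f,px,s); return e+d*f['z_map'][int(px[1]),int(px[0])]
E
python3 - <<'E'
from h import *
s=state();print(s['ee_pos'],s['ee_rot'],s['time_s'])
for n in ['scene','top']:
    f=cams.grab_frame(n);cv2.imwrite(f'pics/{n}.png',f['color'][:,:,::-1])
    print(n,f['eye'])
    for t in ['poising_post','movement_post','poising_hinge']:
        for r in look_for(f,t)[:3]: print(t,r['confidence'],r['at'],at_z(f,r['at'],35).round(), by_depth(f,r['at']).round())
E
```

```text
[ 130.2958545  -559.55597311  235.1184615 ] [-1.79898433e+02  4.66861619e-04  1.31103722e+01] 0.0
scene [181.73278723 506.77257266 665.03573249]Traceback (most recent call last):
  File "<stdin>", line 7, in <module>
  File "h.py", line 17, in at_z
    e,d=ray(f,px,s); return e+d*(z-e[2])/d[2]
        ~~~^^^^^^^^
  File "h.py", line 12, in ray
    R,e=cam(f,s); F=210/np.tan(np.radians(f['fovy'])/2)
        ~~~^^^^^
  File "h.py", line 5, in cam
    if 'eye' in f: return np.array(f['rotation']).reshape(3,3), np.array(f['eye'])
                          ~~~~~~~~~~~~~~~~~~~~~~~~~~~~~~~^^^^^
ValueError: cannot reshape array of size 3 into shape (3,3)
```

```bash
sed -i "s/return np.array(f\['rotation'\]).reshape(3,3)/return Ro.from_euler('xyz',f['rotation'],degrees=True).as_matrix()/" h.py
python3 - <<'E'
from h import *
for n in ['scene','top']:
    f=cams.grab_frame(n);cv2.imwrite(f'pics/{n}.png',f['color'][:,:,::-1])
    print(n,f['eye'],f['rotation'])
    for t in ['poising_post','movement_post','poising_hinge']:
        for r in look_for(f,t)[:3]: print(t,round(r['confidence'],2),r['at'],at_z(f,r['at'],35).round(), by_depth(f,r['at']).round())
E
```

```text
scene [181.73278723 506.77257266 665.03573249] [  49.79502688    0.3567031  -149.83168304]
poising_post 0.66 [247.0, 288.9] [508.  69.  35.] [519.  54.  13.]
movement_post 0.73 [348.3, 181.4] [ 486. -270.   35.] [ 495. -294.   15.]
poising_hinge 0.75 [226.7, 284.6] [541.  78.  35.] [554.  63.  13.]
top [ 419.06246485 -146.95367863  911.07220929] [  8.84253185   1.29284338 -91.70012731]
poising_post 0.85 [178.4, 226.5] [516.  67.  35.] [519.  72.  13.]
movement_post 0.76 [351.9, 227.5] [ 503. -277.   35.] [ 505. -280.   13.]
movement_post 0.26 [182.6, 207.6] [554.  59.  35.] [557.  64.  13.]
poising_hinge 0.81 [181.9, 208.3] [553.  60.  35.] [556.  65.  13.]
```

View pics/scene.png

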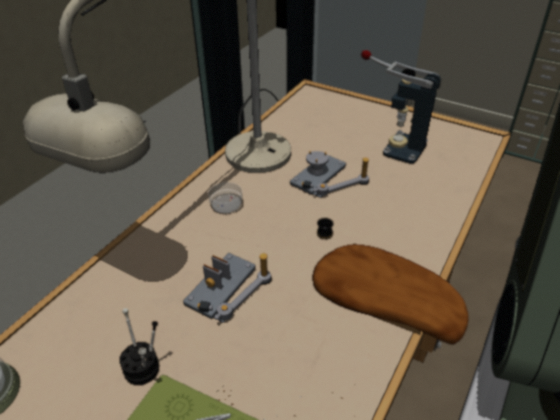

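View pics/top.png

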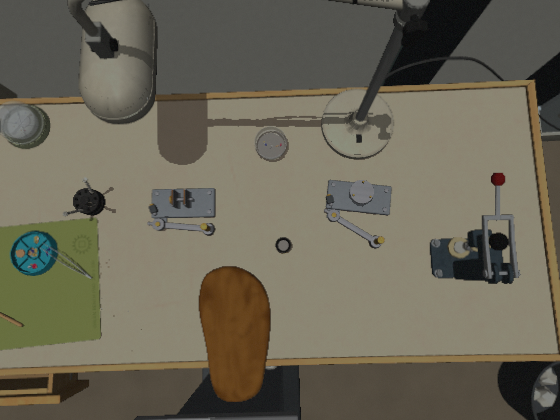

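The pictures show the poising stand at about (180,205) in the top view. Its hinge is near (158,225) and its brass post near (209,228), with the leg folded along world -y. The movement stand is at (360,200), and the brown cushion is at (235,330).

Run:
```python
from h import *
f=cams.grab_frame('top')
hsv=cv2.cvtColor(f['color'],cv2.COLOR_RGB2HSV)
m=((hsv[...,0]>10)&(hsv[...,0]<32)&(hsv[...,1]>130)).astype(np.uint8)
m[:215]=0;m[245:]=0;m[:,:190]=0;m[:,225:]=0
ys,xs=np.nonzero(m);p=[xs.mean(),ys.mean()];print(len(xs),p,xs.min(),xs.max(),ys.min(),ys.max(),at_z(f,p,45))
h=[158,225];print('hinge',at_z(f,h,22))
for c in [(235,270),(205,290),(235,300),(235,350),(265,300),(116,60),(282,245)]: print(c,by_depth(f,c).round())
f=cams.grab_frame('scene')
hsv=cv2.cvtColor(f['color'],cv2.COLOR_RGB2HSV)
for p in [(264,258)]: print('scene post top',at_z(f,p,56),'hinge',at_z(f,(224,310),22))
```

```text
34 [np.float64(204.58823529411765), np.float64(226.76470588235293)] 201 208 223 230 [512.89532446  12.92693821  45.        ]
hinge [522.07111645 111.3245442   22.        ]
(235, 270) [427. -46.  49.]
(205, 290) [391.  11.  55.]
(235, 300) [371. -46.  52.]
(235, 350) [281. -45.  54.]
(265, 300) [ 369. -103.   52.]
(116, 60) [728.  88. 315.]
(282, 245) [ 475. -138.    4.]
scene post top [509.15969972  14.08838107  56.        ] hinge [522.20656359 114.37646557  22.        ]
```

servo_tool --steps '[[150, [0, 0, 0], [0, 0, -0.14]], [150, [0, 0, 0], [0, 0, -0.14]], [150, [0, 0, 0], [0, 0, -0.14]], [150, [0, 0, 0], [0, 0, -0.14]], [150, [0, 0, 0], [0, 0, -0.14]], [150, [0, 0, 0], [0, 0, -0.14]], [150, [0, 0, 0], [0, 0, -0.14]], [150, [0, 0, 0], [0, 0, -0.14]], [150, [0, 0, 0], [0, 0, -0.14]], [150, [0, 0, 0], [0, 0, -0.08]]]'

```text
time_s: 1.6
ee_pos: [130.4, -560.0, 236.0]
ee_rot: [-180.0, 0.0, 90.1]
force: [-0.3, 0.5, -0.4]
gripper_width: 37.6
gripper_force: 0.0
```

servo_tool --steps '[[150, [38, 25, 0], [0, 0, 0]], [150, [38, 25, 0], [0, 0, 0]], [150, [38, 25, 0], [0, 0, 0]], [150, [38, 25, 0], [0, 0, 0]], [150, [38, 25, 0], [0, 0, 0]], [150, [38, 25, 0], [0, 0, 0]], [150, [38, 25, 0], [0, 0, 0]], [150, [38, 25, 0], [0, 0, 0]], [150, [38, 25, 0], [0, 0, 0]], [150, [38, 25, 0], [0, 0, 0]]]'

```text
time_s: 2.6
ee_pos: [381.9, -178.9, 236.3]
ee_rot: [179.9, 0.0, 89.9]
force: [0.7, -0.4, 0.2]
gripper_width: 37.9
gripper_force: 0.0
```

servo_tool --steps '[[150, [38, 25, 0], [0, 0, 0]], [150, [38, 25, 0], [0, 0, 0]], [150, [38, 25, 0], [0, 0, 0]], [150, [38, 25, 0], [0, 0, 0]], [150, [38, 25, 0], [0, 0, 0]], [150, [0, 0, 0], [0, 0, 0]], [150, [0, 0, 0], [0, 0, 0]], [150, [0, 0, 0], [0, 0, 0]], [150, [0, 0, 0], [0, 0, 0]], [150, [0, 0, 0], [0, 0, 0]]]'

```text
time_s: 3.6
ee_pos: [506.1, 8.2, 236.2]
ee_rot: [180.0, 0.0, 89.8]
force: [-0.3, 0.2, 0.2]
gripper_width: 37.6
gripper_force: 0.0
```

Run:
```python
from h import *
s=state();f=cams.grab_frame('wrist');cv2.imwrite('pics/w1.png',f['color'][:,:,::-1])
print(s['ee_pos'],s['ee_rot'],s['time_s'],np.array(f['tool_from_camera']).round(2))
R,e=cam(f,s)
hsv=cv2.cvtColor(f['color'],cv2.COLOR_RGB2HSV)
for r in outline_of(f,'poising_post')[:2]:
    m=r['pixels']&(hsv[...,0]>10)&(hsv[...,0]<32)&(hsv[...,1]>130)
    ys,xs=np.nonzero(m)
    print(r['confidence'],r['at'],len(xs))
    if len(xs): print(xs.min(),xs.max(),ys.min(),ys.max(),at_z(f,(xs.mean(),ys.mean()),40,s))
```

```text
[506.08229474   8.17802588 236.15576714] [1.79986290e+02 1.29825275e-02 8.97832392e+01] 3.6 [[   0.      0.96    0.27   76.67]
 [   1.     -0.      0.      0.84]
 [   0.      0.27   -0.96 -149.49]
 [   0.      0.      0.      1.  ]]
0.69 [286.3, 146.8] 54
278 295 107 204 [515.34621993  12.36443621  40.        ]
```

View pics/w1.png

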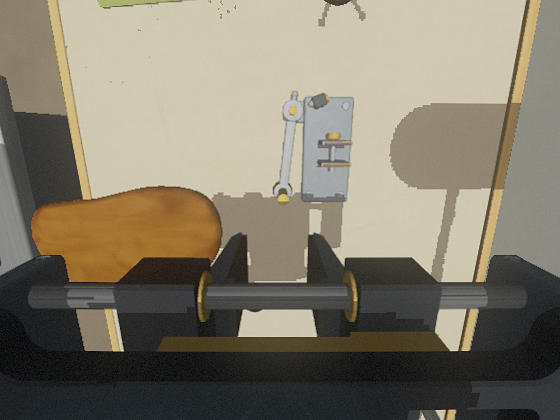

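The wrist view shows the brass post top at about (284,198) with its foot at (283,187). The hub is at (293,110), and the jaws are at (335,152).

Run:
```python
from h import *
s=state();f=cams.grab_frame('wrist')
hsv=cv2.cvtColor(f['color'],cv2.COLOR_RGB2HSV)
m=((hsv[...,0]>10)&(hsv[...,0]<32)&(hsv[...,1]>110));m[:180]=0;m[215:]=0;m[:,:270]=0;m[:,300:]=0
ys,xs=np.nonzero(m);print(len(xs),xs.min(),xs.max(),ys.min(),ys.max())
p=at_z(f,(xs.mean(),ys.mean()),45,s);h=at_z(f,(292.5,110.5),22,s)
print('post',p,'top',at_z(f,(284,198.5),58,s),'foot',at_z(f,(283,187),12,s),'hinge',h,np.linalg.norm((p-h)[:2]))
c=[at_z(f,q,13,s)[:2].round() for q in [(303,98),(352,98),(348,201),(303,200)]];print(c)
```

```text
113 277 288 189 204
post [513.64477027   9.16224904  45.        ] top [514.93979978  11.48992479  58.        ] foot [514.66454968  16.40483433  12.        ] hinge [525.46619625 109.46302036  22.        ] 100.9950040241791
[array([538., 124.]), array([597., 124.]), array([600.,  -2.]), array([541.,  -1.])]
```

servo_tool --steps '[[150, [3, 7.5, 0], [0, 0, 0]], [150, [0, 0, 20], [0, 0, 0.1]], [150, [0, 0, 25], [0, 0, 0]], [150, [0, 0, 25], [0, 0, 0]], [150, [0, 0, 25], [0, 0, 0]], [150, [0, 0, 25], [0, 0, 0]], [150, [0, 0, 25], [0, 0, 0]], [150, [0, 0, 22], [0, 0, 0]], [150, [0, 0, 22], [0, 0, 0]], [150, [0, 0, 0], [0, 0, 0]]]'

```text
time_s: 4.75
ee_pos: [512.5, 12.3, 44.4]
ee_rot: [-179.7, 0.0, 84.2]
force: [-0.2, 0.0, -0.1]
gripper_width: 37.4
gripper_force: 0.0
```

Run:
```python
from h import *
s=state();f=cams.grab_frame('wrist');cv2.imwrite('pics/w2.png',f['color'][:,:,::-1])
print(s['ee_pos'],s['ee_rot'],s['time_s'],s['force'])
f=cams.grab_frame('scene');cv2.imwrite('pics/s2.png',cv2.resize(f['color'][200:340,170:350,::-1],None,fx=4,fy=4))
```

```text
[512.52425998  12.28871649  44.41752761] [-1.79667457e+02  3.79024266e-02  8.41566246e+01] 4.75 [-0.23779834  0.04740769 -0.08356784]
```

View pics/w2.png

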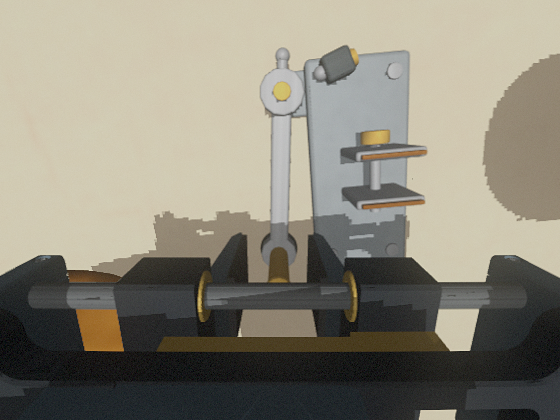

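View pics/s2.png

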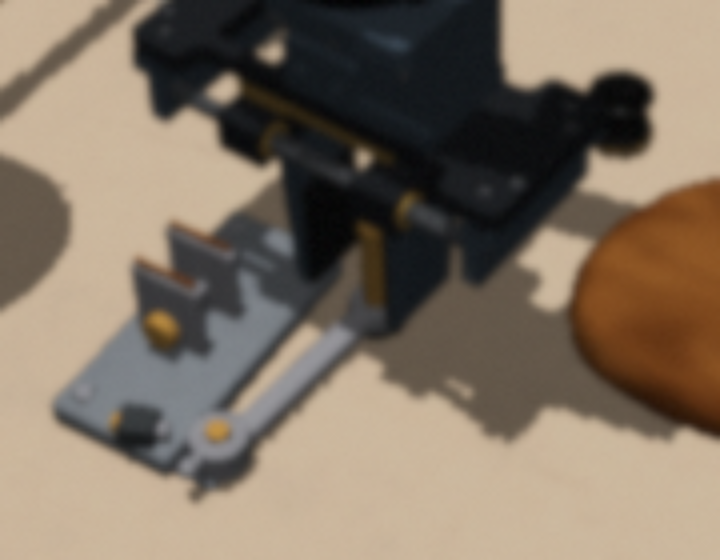

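The post stands between the fingers, roughly centred. I'll cage it loosely and swing it along the arc.

servo_tool --steps '[[199, [0, 0, 0], [0, 0, 0]], [199, [0, 0, 0], [0, 0, 0]], [199, [0, 0, 0], [0, 0, 0]], [199, [0.5, -10, 0], [0, 0, 0.1]], [199, [0.5, -10, 0], [0, 0, 0.1]], [199, [0.5, -10, 0], [0, 0, 0.1]], [199, [0.5, -10, 0], [0, 0, 0.1]], [199, [0.5, -10, 0], [0, 0, 0.1]], [199, [0.5, -10, 0], [0, 0, 0.1]], [199, [0, 0, 0], [0, 0, 0]]]'

```text
time_s: 5.85
ee_pos: [458.7, 35.7, 47.4]
ee_rot: [-180.0, 0.0, 49.8]
force: [-0.1, -0.7, -0.0]
gripper_width: 20.2
gripper_force: 0.0
```

Run:
```python
from h import *
s=state();f=cams.grab_frame('wrist');cv2.imwrite('pics/w3.png',f['color'][:,:,::-1])
h=np.array([524,111]);d=np.array(s['ee_pos'])[:2]-h
print(s['force'],np.linalg.norm(d),np.degrees(np.arctan2(d[1],d[0])))
```

```text
[-0.14758072 -0.7193358  -0.04074505] 99.63726305621412 -130.92567929386558
```

View pics/w3.png

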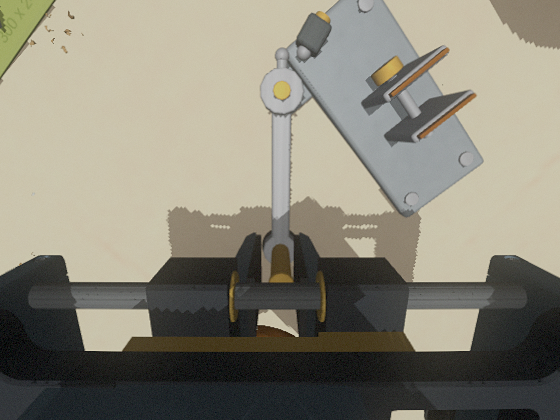

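The leg follows inside the cage: the bar runs straight up at column 281 and the hub is at (281,90). I'll continue past the click.

servo_tool --steps '[[199, [0.5, -10, 0], [0, 0, 0.1]], [199, [0.5, -10, 0], [0, 0, 0.1]], [199, [0.5, -10, 0], [0, 0, 0.1]], [199, [0.5, -10, 0], [0, 0, 0.1]], [199, [0.5, -10, 0], [0, 0, 0.1]], [199, [0.5, -10, 0], [0, 0, 0.1]], [199, [0.5, -10, 0], [0, 0, 0.1]], [199, [0.2, -6, 0], [0, 0, 0.06]], [199, [0, 0, 0], [0, 0, 0]], [199, [0, 0, 0], [0, 0, 0]]]'

```text
time_s: 6.9
ee_pos: [425.4, 100.9, 47.1]
ee_rot: [180.0, -0.1, 6.4]
force: [0.2, 0.6, 0.7]
gripper_width: 19.9
gripper_force: 0.3
```

Run:
```python
from h import *
s=state();f=cams.grab_frame('wrist');cv2.imwrite('pics/w4.png',f['color'][:,:,::-1])
h=np.array([524,111]);d=np.array(s['ee_pos'])[:2]-h
print(s['force'],np.linalg.norm(d),np.degrees(np.arctan2(d[1],d[0])))
```

```text
[0.19782455 0.63030415 0.71669465] 99.16445786315175 -174.15656658622703
```

View pics/w4.png

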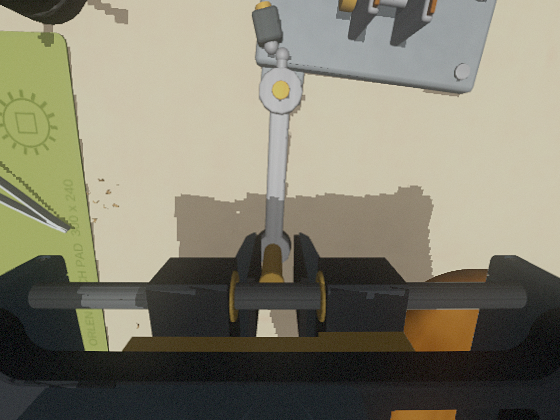

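The post (272,265) now leans on the leading finger, so the spring is driving the leg. I'll open, let it settle, then lift.

servo_tool --steps '[[140, [0, 0, 0], [0, 0, 0]], [140, [0, 0, 0], [0, 0, 0]], [140, [0, 0, 0], [0, 0, 0]], [140, [0, 0, 0], [0, 0, 0]], [140, [0, 0, -10], [0, 0, 0]], [140, [0, 0, -20], [0, 0, 0]], [140, [0, 0, -30], [0, 0, 0]], [140, [0, 0, -30], [0, 0, 0]], [140, [0, 0, -20], [0, 0, 0]], [140, [0, 0, 0], [0, 0, 0]]]'

```text
time_s: 7.95
ee_pos: [426.7, 101.4, 160.2]
ee_rot: [-180.0, -0.4, 6.2]
force: [0.0, 0.5, -0.5]
gripper_width: 40.8
gripper_force: 0.0
```

Run:
```python
from h import *
s=state();f=cams.grab_frame('wrist');cv2.imwrite('pics/w5.png',f['color'][:,:,::-1]);print(s['ee_pos'],s['force'])
```

```text
[426.67148547 101.38538254 160.15790755] [ 0.01701477  0.48376657 -0.48440374]
```

View pics/w5.png

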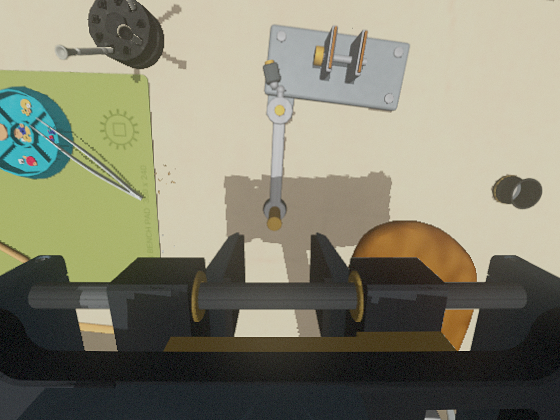

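The leg (hub (279,110) to foot (274,210)) stands about 87° (1.5 rad) from the base's long edge, with its nose against the detent ball, and the gripper is clear.

```bash
python3 -c "
from workcell import ticket
print(ticket.job_done())"
```

```text
the job is handed in; nothing more can be done
None
```

The poising stand's leg is out past the click and seated at about 1.5 rad by the last wrist picture; I never moved near the other stand's leg, the gripper is clear, and the job was handed in after about 8 s, with no verdict returned.

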